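Tap a bearing cup square into a pier binocular's azimuth housing

TASK

Set the flanged steel bearing cup nose down in the bore of the bearing housing and let go of it, then drive it fully home with the nylon-tipped drift from the walnut stand, tapping a little at a time alternately on opposite sides of its flange so that it goes in square and never cocks, until the flange lies flat on the housing all round. Don't push the cup in with the hand, stand the drift back upright in its empty socket, and leave the eyepiece barrels, the plain spacer ring and the lens cell where they are.

Things in the scene. Friction and masses are not known exactly. Their poses are not given: they have to be found in the camera images.
- cup: flanged bearing cup, bright steel ring, 0.22 kg, 24 mm tall, hole 40 through it. Skirt 18 tall: taper from 48 across at the nose (bottom) to 53 at 11 up, then straight; above it a flange 64 across, 6 thick. The only flanged ring there is. Starts nose down on the counter, in one of three places. Origin: centre of the nose's underside; z up through the flange.
- cup_flange (a point): centre of the cup's flat flange top, 24 mm above the cup's origin, axes as the cup's. The annulus to tap on runs from 20 to 32 from this axis; the flange's underside is 6 lower.
- housing: azimuth bearing housing of a pier binocular, cast aluminium, bolted down (in a different place each time): round foot 120 mm across, 10 high, then a round boss 84 across up to 46 above the counter, with an upright bore 56 across and 36 deep. Origin: centre of its underside.
- bore (a point): centre of the bore's mouth on the boss's flat top face, 46 mm above the counter; z up. Set in by hand and let go, the cup rests on the spring waves by its taper, its flange's underside 6 to 10 above this face, its nose 8 to 12 below. Fully home the nose is 18 below and the flange lies on the face.
- waves (a point): on the bore's axis, 5 mm below the face, amid eight round steel spring waves of a tolerance ring that leave 50 across. The cup stays where it is driven. Pressing one side of its flange takes about 8 N at first, 16 N near the end, and it gives in jumps of 1 to 2 mm if pressed fast; that side sinks, the far side stays or rises a little. Past 5 degrees of lean it is cocked; at 10 it jams.
- drift: nylon-tipped brass setting drift, a straight round bar 150 mm long, 0.25 to 0.45 kg: white tip 16 long, 16 across at its flat end and coned out to 22 at 12 up, body 22 across, knurled grip 26 across for the top 40. Stands tip down in the walnut stand, its top 163 above the counter, the tallest thing there. Origin: centre of the tip's flat end; z up along it.
- drift_grip (a point): on the drift's axis in the middle of the knurled grip, 130 mm above its tip.
- stand: walnut stand, block 70 by 250 mm, 45 high, fixed (in a different place each time). Four round sockets 24 across and 32 deep in a row along its y, at y = -87, -29, 29, 87. Three hold eyepiece barrels, one (any) the drift, which goes back where it was: seated, its tip is 13 above the counter, and it may lean a few degrees. Origin: centre of the underside; z up.
- barrel_a: aluminium eyepiece barrel, 92 tall: plain tube 23 across for the lower 44, then 33, eyecup 38 across at the top with a glass lens; stands in the stand, its top 105 above the counter (60 below the drift's top). Bystander. Origin: centre of its foot, z up.
- barrel_b: aluminium eyepiece barrel, 92 tall: plain tube 23 across for the lower 44, then 33, eyecup 38 across at the top with a glass lens; stands in the stand, its top 105 above the counter (60 below the drift's top). Bystander. Origin: centre of its foot, z up.
- barrel_c: aluminium eyepiece barrel, 92 tall: plain tube 23 across for the lower 44, then 33, eyecup 38 across at the top with a glass lens; stands in the stand, its top 105 above the counter (60 below the drift's top). Bystander. Origin: centre of its foot, z up.
- spacer: plain steel spacer ring without a flange, 56 across, hole 42, 14 tall, lying on the counter. Bystander. Origin: centre of the underside.
- cell: aluminium lens cell with a glass inside, 54 across at the top, 48 at the foot, 26 tall, on the counter. Bystander. Origin: centre of the underside.
Not all that is in view belongs to the job. Leave any red look-alike of the housing alone.

How it is judged (in metres and radians):
On the way, in this order (a step that is already met when the one before it is completed fails the run):
1. the cup stands nose down in the mouth of the bore, upright and let go (horizontal distance between cup and bore below 0.004 m and z of cup in the frame of bore between -0.014 and -0.006 m and angle between cup's own z axis and vertical below 0.1 rad and contact force between the fingers and cup below 0.1 N), for 0.2 s.
2. the drift's tip presses on the cup (contact force between drift and cup above 2 N).
3. the cup is fully home and square (z of cup in the frame of bore below -0.0166 m and angle between the z axis of cup and the z axis of bore, either way round below 0.03 rad and horizontal distance between cup and bore below 0.003 m), for 0.2 s.
At the end, for the whole second after the job is handed in: The cup is fully home in the bore: its nose at least 16.6 mm below the boss's face (18 is hard home), within 0.03 rad of square and 3 mm of the axis; the drift stands at rest in a socket of the walnut stand, its foot within 4 mm of the socket's floor and within 0.18 rad of upright (all of step 3 and z of drift in the frame of stand below 0.017 m and x of drift in the frame of stand between -0.006 and 0.006 m and angle between drift's own z axis and vertical below 0.18 rad and linear speed of each of drift, cup below 0.02 m/s); the robot touches nothing.
It fails at once if the cup cocked in the bore (more than 0.1 rad out of square once driven below where it rests by itself) (horizontal distance between cup and bore below 0.015 m and z of cup in the frame of bore below -0.0098 m and angle between the z axis of cup and the z axis of bore, either way round above 0.1 rad).
It fails at once if the cup pushed in with the hand (fingers or arm on it with more than 1 N when more than 14.5 mm deep) (horizontal distance between cup and bore below 0.015 m and z of cup in the frame of bore below -0.0145 m and contact force between any of the fingers, the arm and cup above 1 N).
It fails at once if an eyepiece barrel moved more than 20 mm, or the spacer ring or lens cell more than 30 mm (distance of any of barrel_a, barrel_b, barrel_c from where it was at the start of the episode above 0.02 m or distance of any of spacer, cell from where it was at the start of the episode above 0.03 m).
It also fails if it takes over 70 s, if anything falls off the work surface, if the arm or the gripper's body presses on something with over 40 N, if the wrist force passes 120 N, or if a joint passes its speed limit or range.

ROBOT

A 7-joint arm with a two-finger parallel gripper is mounted at the origin on the work surface. World frame = base frame: x ahead of the robot, y to its left, z up, the work surface at z = 0. Lengths are in mm, angles in degrees, forces in N, time in s.
With the tool pointing down it reaches from about 425 to 875 mm from the base axis. Payload 8.4 kg.
Tool frame: the origin (TCP) lies between the finger pads; the fingertips stand 22 mm ahead of it and the grasp point (between the pads) lies 3 mm ahead of it; z points along the fingers, y is the line along which they close (so a half turn about z gives the same grasp; the last joint's range is limited). The gripper opens to 87 mm and grips with 3 to 60 N. Pads are 19 mm wide; open, the fingers measure 117 mm over their backs; the gripper's body (75 mm by 190 mm) begins 51 mm behind the grasp point.
Start: joints at [-70.714, 19.091, 2.286, 83.961, -0.768, 76.965, -3.352], TCP at [274.386, 589.217, 244.546] pointing down, gripper open.
Joint ranges: [-147.57, 147.57], [-21.85, 119.76], [-74.77, 79.35], [14.55, 137.4], [-85.83, 265.84], [4.83, 119.75], [-152.11, 152.11]. Speed limits (degrees/s): [127.2, 127.2, 159.86, 159.86, 180, 180, 180].

INTERFACE

Orientations are given as a 3x3 rotation matrix whose columns are the frame's x, y, z axes.
In Python, from station import bot gives the robot as it stands.
- The arm moves only by the shell command python3 -m handwheel 'ROWS' [FORCE]. ROWS is JSON, a list of rows, each a list of 3 entries, a list of its own where there are three numbers: the turn, a rotation vector about the tool's x, y, z in rad, then the shift along the tool's x, y, z in cm, then the closure, from -1 (fully open) to 1 (shut). In form: [[[rx, ry, rz], [dx, dy, dz], jaw], ...]. A call has 1 to 20 rows; each row is the pose to reach, as a shift and turn from the pose commanded when the call began, along the tool's axes at that moment; what a row does not reach only later rows make up. A row lasts 1/12 s, in which the tool goes at most 41.7 mm and 7.16 degrees, less where a joint would pass 70% of its speed; a pose out of reach is approached as far as the arm can. A call with a gripper value outside its range is refused whole. The fingers move at their own pace and stop on an object; FORCE is the grip in N (left out, the last holds). Time passes only in rows, so rows that repeat a pose let the fingers close. It gives the time, the measured TCP pose, the force, the opening and the grip force at its end, in the units of the state.
- bot.state(): the state, without advancing time (a new reading comes with each control period).
- bot.snapshot(name): name is "side" or "top" or "wrist"; returns (picture, depth): 420x560x3 uint8, blue, green, red; 420x560 float32, mm along the optical axis (not along the pixel's ray), 0 where there is no reading.
- bot.calibration(name): a dict with "fx", "fy", "cx", "cy" (pixels), "view" (4x4, takes a point from world to camera coordinates). Camera axes: x right, y down, z forward; pixel columns grow to the right and rows downward; lengths in mm; the calibration is good to about 2 mm. The wrist camera is an equidistant fisheye: a pixel r from the principal point sees the ray r / f radians off the axis. A picture is of the moment at which its call begins: read the wrist's pose just before it. calibration takes no time and is no camera call; for the wrist camera it gives the pose at the moment of the call.
- bot.job_done(): hands the job in; it is judged then, once.
The state is a dict: "time_s": time; "joints": joint angles; "joint_vel": joint speeds; "effort": joint torques, N m; "tool_pos": TCP position; "ee_rot": TCP orientation; "contact_force": force on the tool from outside, world axes, zero at the start; "torque": the same for the moment, N m; "finger_gap": opening from 0.0 (shut) to 1.0 (fully open); "gripper_force": force on a finger pad.
Only numpy, scipy, OpenCV 4.12 (cv2) and the standard library are available. Lean on these libraries where they do the work, as an engineer would, in place of code of your own. Each camera call takes 0.05 s, during which the arm holds its last target. There are 200 camera calls.

## Working session

There is one attempt and no reset: what is moved stays moved. The work goes in short steps, Python scripts to look and compute and a shell command to move; the robot and the scene stay as the last step left them, time stands still between calls to the robot, and variables do not carry over. Pictures are saved under pics/ and viewed, at most 10 in all, crops included, and the job is handed in when it is done.

```bash
mkdir -p pics; ls
python3 - <<'E'
from station import bot
import cv2,numpy as np
s=bot.state();print(s['time_s'],s['tool_pos'],s['ee_rot'],s['contact_force'],s['finger_gap'])
for n in('top','side'):
    p,d=bot.snapshot(n);cv2.imwrite(f'pics/{n}0.png',p);np.save(f'{n}0.npy',d)
    c=bot.calibration(n);print(n,c['fx'],c['cx'],c['cy'],np.round(c['view'],3).tolist())
E
```

```text
pics
0.0 [274.21140515 588.83882756 243.65075641] [[-9.06538722e-01  4.22122233e-01 -6.04513324e-04]
 [ 4.22122655e-01  9.06537444e-01 -1.52553576e-03]
 [-9.59485990e-05 -1.63813601e-03 -9.99998654e-01]] [-0.08785215  0.03987927 -0.62868883] 1.0039661011746963
top 446.1737184964718 276.209669327343 213.51986455331553 [[0.025, -0.999, 0.024, -8.711], [-0.985, -0.029, -0.168, 583.464], [0.168, -0.019, -0.986, 942.738], [0.0, 0.0, 0.0, 1.0]]
side 497.9391942433571 285.27504868523545 215.58344082708055 [[0.909, -0.417, 0.022, -514.419], [-0.244, -0.573, -0.783, 210.142], [0.339, 0.706, -0.622, 1181.753], [0.0, 0.0, 0.0, 1.0]]
```

View pics/top0.png

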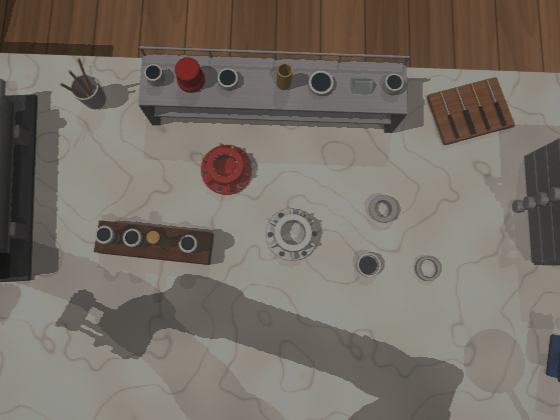

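View pics/side0.png

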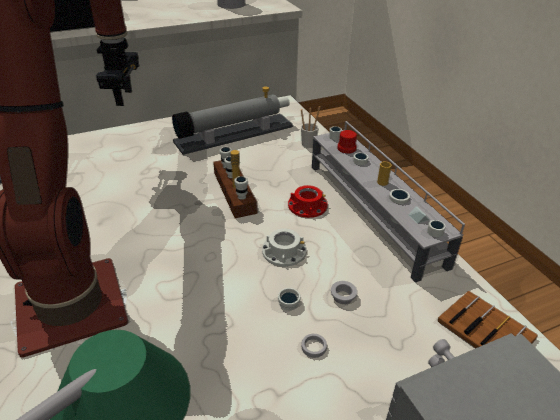

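The top view shows the housing at (293,233), with its red look-alike at (228,168). The stand is at (155,243) and the brass drift at (153,237). The cup could be the ring at (384,209), the one at (428,268, probably the spacer) or the one at (368,265, probably the lens cell). I'll check the first in a close crop and measure all three.

```bash
cat > h.py <<'E'
import numpy as np,cv2
from station import bot
def cloud(n,d,c=None):
    c=c or bot.calibration(n);v,u=np.mgrid[:d.shape[0],:d.shape[1]].astype(float)
    P=np.stack([(u-c['cx'])/c['fx']*d,(v-c['cy'])/c['fy']*d,d],-1)
    V=np.array(c['view']);W=(P-V[:3,3])@V[:3,:3]
    W[d<=0]=np.nan
    return W
def circ(x,y):
    A=np.c_[x,y,np.ones(len(x))];s=np.linalg.lstsq(A,x*x+y*y,rcond=None)[0]
    return s[0]/2,s[1]/2,np.sqrt(s[2]+s[0]**2/4+s[1]**2/4)
E
python3 - <<'E'
from h import *
p=cv2.imread('pics/top0.png')
c=p[190:290,340:450];cv2.imwrite('pics/crop0.png',cv2.resize(c,None,fx=5,fy=5,interpolation=cv2.INTER_CUBIC))
for n in('top','side'):
    W=cloud(n,np.load(n+'0.npy'))
    print(n)
    B={'top':dict(cup=(384,209,22),cell=(368,265,18),sp=(428,268,18),hous=(293,233,32),stand=(155,243,62)),
       'side':dict(cup=(344,292,20),cell=(289,298,18),sp=(315,345,18),hous=(285,245,30),stand=(236,186,36))}[n]
    for k,(u,v,r) in B.items():
        w=W[v-r:v+r,u-r:u+r].reshape(-1,3);w=w[np.isfinite(w[:,0])]
        z=w[:,2];fl=np.median(z[abs(z)<8]) if (abs(z)<8).any() else 0
        hh=dict(cup=24,cell=26,sp=14,hous=46,stand=45)[k]
        t=w[abs(z-hh)<4]
        print(k,'floor',round(fl,1),'zmax',np.round(np.percentile(z,[50,95,99.5]),1),'n',len(t),'med',np.round(np.median(t,0),1),'mid',np.round((t.max(0)+t.min(0))/2,1),'ext',np.round(np.ptp(t,0),1))
        if k=='stand':
            print(cv2.minAreaRect(t[:,:2].astype(np.float32)))
            q=w[z>120];print('drift',len(q),np.round(np.median(q,0),1),np.round(np.ptp(q,0),1),q.max(0))
E
```

```text
top
cup floor 0.1 zmax [ 0.9 25.2 27.9] n 361 med [ 607.5 -239.4   24.1] mid [ 607.2 -238.4   24. ] ext [62.8 62.6  7.8]
cell floor 0.2 zmax [ 1.6 25.7 28.5] n 136 med [ 477.5 -204.6   25.6] mid [ 477.6 -203.7   26.1] ext [51.6 52.7  7.9]
sp floor 0.3 zmax [ 0.8 15.  17.1] n 212 med [ 472.3 -342.9   14. ] mid [ 474.  -342.5   14. ] ext [54.8 55.8  7.8]
hous floor 0.5 zmax [ 7.3 47.  49.6] n 633 med [542.5 -32.1  46.1] mid [544.  -31.3  46. ] ext [81.7 80.3  7.8]
stand floor 0.5 zmax [  1.4 104.9 162.9] n 2326 med [503.3 260.2  45.4] mid [514.2 276.1  45. ] ext [ 88.4 253.4   8. ]
((513.7650756835938, 275.85076904296875), (250.4337158203125, 70.83411407470703), 85.4014663696289)
drift 200 [509.9 243.4 162.2] [24.8 25.4 39.9] [523.12692461 258.87530234 167.50445795]
side
cup floor 0.1 zmax [ 0.9 24.8 27.6] n 279 med [ 608.6 -242.7   23.8] mid [ 610.2 -240.9   24. ] ext [65.2 63.6  7.9]
cell floor -0.2 zmax [ 0.8 25.2 28.3] n 110 med [ 478.3 -206.4   25.4] mid [ 480.2 -205.7   25.6] ext [53.1 55.2  6.9]
sp floor 0.0 zmax [ 0.5 14.4 16.4] n 207 med [ 476.  -344.9   13.3] mid [ 476.5 -344.4   13.8] ext [56.2 57.3  7.4]
hous floor -0.2 zmax [ 1.2 45.1 48.1] n 320 med [545.7 -33.6  45.4] mid [547.  -32.4  45.9] ext [83.5 87.9  7.9]
stand floor -0.6 zmax [  0.7 104.7 160.4] n 595 med [499.9 227.9  44.4] mid [514.8 276.4  45. ] ext [ 82.7 261.1   8. ]
((516.9171752929688, 275.5611877441406), (259.1407470703125, 72.09014129638672), 85.62931060791016)
drift 140 [512.8 237.7 148. ] [24.7 32.6 45.5] [526.48622668 260.74368662 165.63254224]
```

View pics/crop0.png

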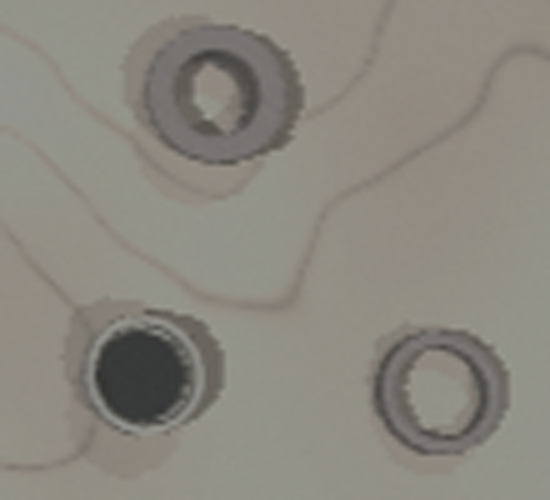

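The close crop confirms it. The ring at crop (220,95), full image (384,209), has the wide flange and is 24 mm tall and 63 mm across, so it is the cup. Crop (440,390) is the plain spacer and crop (145,375) is the lens cell. I'll move over the housing first for a wrist look.

```bash
python3 -m handwheel '[[[0,0,1.135],[-50.75,-44.9,0],-1],[[0,0,1.135],[-50.75,-44.9,0],-1],[[0,0,1.135],[-50.75,-44.9,0],-1],[[0,0,1.135],[-50.75,-44.9,0],-1],[[0,0,1.135],[-50.75,-44.9,0],-1],[[0,0,1.135],[-50.75,-44.9,0],-1],[[0,0,1.135],[-50.75,-44.9,0],-1],[[0,0,1.135],[-50.75,-44.9,0],-1],[[0,0,1.135],[-50.75,-44.9,0],-1],[[0,0,1.135],[-50.75,-44.9,0],-1],[[0,0,1.135],[-50.75,-44.9,0],-1],[[0,0,1.135],[-50.75,-44.9,0],-1],[[0,0,1.135],[-50.75,-44.9,0],-1],[[0,0,1.135],[-50.75,-44.9,0],-1],[[0,0,1.135],[-50.75,-44.9,0],-1],[[0,0,1.135],[-50.75,-44.9,0],-1],[[0,0,1.135],[-50.75,-44.9,0],-1],[[0,0,1.135],[-50.75,-44.9,0],-1],[[0,0,1.135],[-50.75,-44.9,0],-1],[[0,0,1.135],[-50.75,-44.9,0],-1]]' 40
python3 - <<'E'
from h import *
s=bot.state();c=bot.calibration('wrist');p,d=bot.snapshot('wrist')
cv2.imwrite('pics/w1.png',p);np.save('w1.npy',d)
print(s['time_s'],s['tool_pos'],s['ee_rot'],c)
import json;json.dump({k:np.asarray(v).tolist() for k,v in c.items()},open('w1.json','w'))
E
```

```text
time_s: 1.77
tool_pos: [544.5, -30.8, 244.2]
ee_rot: [[-0.001, 1.0, -0.001], [1.0, 0.001, 0.0], [0.0, -0.001, -1.0]]
contact_force: [0.2, 0.4, 0.2]
finger_gap: 1.003
gripper_force: 0.0
1.7667 [544.5373979  -30.84702106 244.20071137] [[-1.20702574e-03  9.99998885e-01 -8.79415799e-04]
 [ 9.99999203e-01  1.20735089e-03  3.69302460e-04]
 [ 3.70363812e-04 -8.78969341e-04 -9.99999545e-01]] {'fx': 325.19226210127806, 'fy': 325.19226210127806, 'cx': 279.24956361437916, 'cy': 213.27977005634685, 'view': array([[ 9.99999929e-01,  3.71345358e-04,  5.84596451e-05,
        -5.44671525e+02],
       [ 3.44450698e-04, -9.67427340e-01,  2.53148618e-01,
        -6.16291555e+01],
       [ 1.50561023e-04, -2.53148580e-01, -9.67427400e-01,
         3.81882703e+02],
       [ 0.00000000e+00,  0.00000000e+00,  0.00000000e+00,
         1.00000000e+00]])}
```

View pics/w1.png

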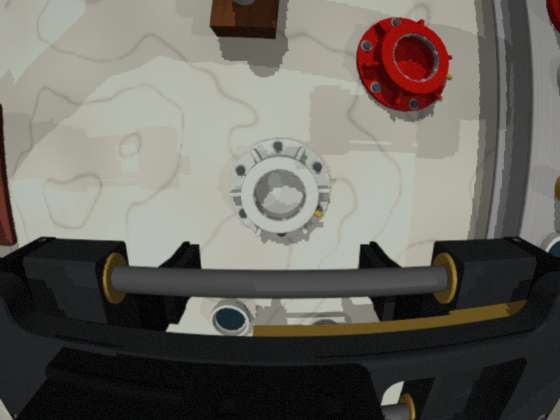

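The wrist view shows the aluminium housing with its bore at about (279,193), the red look-alike at (408,65) and the cell at (232,320) under the gripper.

```bash
cat >> h.py <<'E'
def wcloud(d,c):
    v,u=np.mgrid[:d.shape[0],:d.shape[1]].astype(float)
    x,y=u-c['cx'],v-c['cy'];r=np.hypot(x,y)+1e-9;t=np.tan(r/c['fx'])
    P=np.stack([x/r*t*d,y/r*t*d,d],-1);V=np.array(c['view']);W=(P-V[:3,3])@V[:3,:3]
    W[d<=0]=np.nan
    return W
def ring(W,c0,h,R,r,dz=4):
    """fit centre of a flat annulus outer R inner r at height ~h near c0, by maximum-overlap"""
    from scipy.optimize import minimize
    w=W.reshape(-1,3);w=w[np.isfinite(w[:,0])]
    q=w[(np.hypot(w[:,0]-c0[0],w[:,1]-c0[1])<R+12)]
    t=q[abs(q[:,2]-h)<dz]
    def cost(c):
        rr=np.hypot(t[:,0]-c[0],t[:,1]-c[1])
        return np.mean(np.maximum(0,rr-R+1)**2+(np.maximum(0,r+1-rr)**2 if r else 0))
    s=minimize(cost,c0,method='Nelder-Mead')
    # plane
    k=t[(abs(np.hypot(t[:,0]-s.x[0],t[:,1]-s.x[1])-(R+r)/2)<(R-r)/2-2)]
    A=np.c_[k[:,0]-s.x[0],k[:,1]-s.x[1],np.ones(len(k))];pl=np.linalg.lstsq(A,k[:,2],rcond=None)[0]
    a=np.percentile(t[:,:2],[1,99],axis=0).mean(0)
    return np.round(s.x,1),round(s.fun,2),len(t),'slopes/z',np.round(pl,3),'mid',np.round(a,1)
E
python3 - <<'E'
from h import *
import json
c=json.load(open('w1.json'));W=wcloud(np.load('w1.npy'),c)
f=W[100:140,130:230].reshape(-1,3);print('floor',np.nanmedian(f[:,2]))
print('w house',ring(W,(545,-32),46,42,28))
for n in('top','side'):
    T=cloud(n,np.load(n+'0.npy'));print(n,'house',ring(T,(545,-32),46,42,28),'cup',ring(T,(608,-240),24,32,20))
E
```

```text
floor 0.5856797442270699
w house (array([544.9, -31.4]), np.float64(0.35), 2819, 'slopes/z', array([ 2.0000e-03, -0.0000e+00,  4.6638e+01]), 'mid', array([544.9, -31.1]))
top house (array([543.5, -31. ]), np.float64(0.3), 633, 'slopes/z', array([1.0000e-03, 1.0000e-03, 4.6253e+01]), 'mid', array([543.8, -31.3])) cup (array([ 607.3, -238.5]), np.float64(0.09), 361, 'slopes/z', array([1.2000e-02, 5.0000e-03, 2.3954e+01]), 'mid', array([ 607.7, -238.6]))
side house (array([546.6, -33.4]), np.float64(0.86), 320, 'slopes/z', array([-4.0000e-03, -8.0000e-03,  4.5525e+01]), 'mid', array([546.9, -32.6])) cup (array([ 610.2, -240.6]), np.float64(0.42), 279, 'slopes/z', array([ 6.0000e-03, -6.0000e-03,  2.4012e+01]), 'mid', array([ 610.2, -241.3]))
```

```bash
python3 -m handwheel '[[[0,0,0],[-20.8,6.4,0],-1],[[0,0,0],[-20.8,6.4,0],-1],[[0,0,0],[-20.8,6.4,0],-1],[[0,0,0],[-20.8,6.4,0],-1],[[0,0,0],[-20.8,6.4,0],-1],[[0,0,0],[-20.8,6.4,0],-1],[[0,0,0],[-20.8,6.4,0],-1],[[0,0,0],[-20.8,6.4,0],-1]]' 40
python3 - <<'E'
from h import *
c=bot.calibration('wrist');p,d=bot.snapshot('wrist')
W=wcloud(d,c);print('cup',ring(W,(608.6,-239),24,32,20),bot.state()['tool_pos'])
E
```

```text
time_s: 2.48
tool_pos: [609.0, -239.1, 244.1]
ee_rot: [[-0.0, 1.0, -0.001], [1.0, 0.0, 0.001], [0.001, -0.001, -1.0]]
contact_force: [0.1, 0.8, -0.4]
finger_gap: 1.0
gripper_force: 0.0
cup (array([ 608.9, -239.4]), np.float64(0.09), 1569, 'slopes/z', array([-0.0000e+00, -2.0000e-03,  2.4662e+01]), 'mid', array([ 608.8, -239.3])) [ 609.1728905  -238.03589778  244.20003584]
```

```bash
python3 -m handwheel '[[[0,0,0],[-0.1,0,4],-1],[[0,0,0],[-0.1,0,8],-1],[[0,0,0],[-0.1,0,12],-1],[[0,0,0],[-0.1,0,16],-1],[[0,0,0],[-0.1,0,18.5],-1],[[0,0,0],[-0.1,0,20],-1],[[0,0,0],[-0.1,0,20.6],-1],[[0,0,0],[-0.1,0,20.6],-1],[[0,0,0],[-0.1,0,20.6],0.5],[[0,0,0],[-0.1,0,20.6],0.5],[[0,0,0],[-0.1,0,20.6],0.5],[[0,0,0],[-0.1,0,20.6],0.5],[[0,0,0],[-0.1,0,20.6],0.5],[[0,0,0],[-0.1,0,20.6],0.5]]' 30
python3 -m handwheel '[[[0,0,0],[0,0,0],0.5],[[0,0,0],[0,0,0],0.5],[[0,0,0],[0,0,0],0.5]]'
```

```text
time_s: 3.7
tool_pos: [609.2, -241.3, 39.5]
ee_rot: [[0.0, 1.0, 0.001], [1.0, -0.0, -0.0], [-0.0, 0.001, -1.0]]
contact_force: [-1.1, 1.0, 6.5]
finger_gap: 0.72
gripper_force: 30.0
time_s: 3.95
tool_pos: [609.2, -241.3, 39.5]
ee_rot: [[0.0, 1.0, 0.001], [1.0, -0.0, -0.0], [-0.0, 0.001, -1.0]]
contact_force: [-2.0, 0.8, 8.4]
finger_gap: 0.72
gripper_force: 30.0
```

```bash
python3 -m handwheel '[[[0,0,0],[0,0,-2],0.5],[[0,0,0],[0,0,-5],0.5],[[0,0,0],[0,0,-9],0.5],[[0,0,0],[4,-1.2,-9],0.5],[[0,0,0],[8,-2.5,-9],0.5],[[0,0,0],[12,-3.7,-9],0.5],[[0,0,0],[16,-4.9,-9],0.5],[[0,0,0],[19,-5.9,-9],0.5],[[0,0,0],[20.8,-6.43,-9],0.5],[[0,0,0],[20.8,-6.43,-9],0.5],[[0,0,0],[20.8,-6.43,-9],0.5],[[0,0,0],[20.8,-6.43,-9],0.5]]'
python3 - <<'E'
from h import *
s=bot.state();c=bot.calibration('wrist');p,d=bot.snapshot('wrist');print(s['tool_pos'],s['contact_force'])
W=wcloud(d,c);cv2.imwrite('pics/w2.png',p)
print('cup?',ring(W,(545,-31.5),114,32,20,5))
p,d=bot.snapshot('top');T=cloud('top',d);print('top cup',ring(T,(544,-31.5),114,32,20,5))
p,d=bot.snapshot('side');T=cloud('side',d);print('side cup',ring(T,(547,-33),114,32,20,5));cv2.imwrite('pics/s2.png',cv2.resize(p[140:290,210:360],None,fx=4,fy=4,interpolation=2))
E
```

```text
time_s: 4.95
tool_pos: [544.7, -33.9, 128.7]
ee_rot: [[0.001, 1.0, 0.0], [1.0, -0.001, -0.0], [-0.0, 0.0, -1.0]]
contact_force: [0.6, -0.8, -1.8]
finger_gap: 0.722
gripper_force: 30.0
[544.68516604 -33.91280255 128.68662712] [ 0.61176974 -0.76120416 -1.81899996]
cup? (array([544.7, -31.8]), np.float64(1.99), 5255, 'slopes/z', array([1.00000e-03, 0.00000e+00, 1.13783e+02]), 'mid', array([544.8, -32.1]))
  return _methods._mean(a, axis=axis, dtype=dtype,
  ret = ret.dtype.type(ret / rcount)
Traceback (most recent call last):
  File "h.py", line 31, in ring
    a=np.percentile(t[:,:2],[1,99],axis=0).mean(0)
      ~~~~~~~~~~~~~^^^^^^^^^^^^^^^^^^^^^^^
IndexError: index -1 is out of bounds for axis 0 with size 0
```

View pics/w2.png

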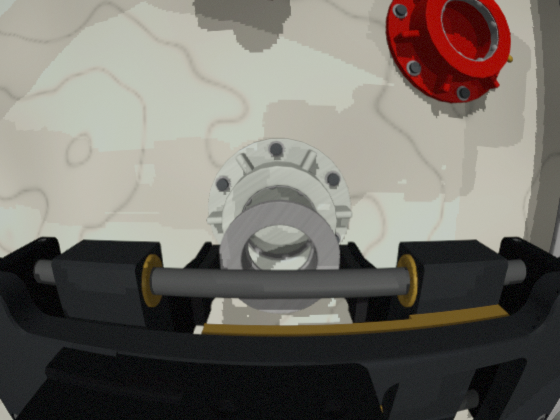

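The cup, at (280,255) in the wrist view, is held square over the housing, within 0.5 mm of the bore axis. Next I lower it gently.

```bash
python3 -m handwheel '[[[0,0,0],[0.05,0.02,1.5],0.5],[[0,0,0],[0.05,0.02,3.5],0.5],[[0,0,0],[0.05,0.02,4.2],0.5],[[0,0,0],[0.05,0.02,4.6],0.5],[[0,0,0],[0.05,0.02,4.8],0.5],[[0,0,0],[0.05,0.02,5.0],0.5],[[0,0,0],[0.05,0.02,5.1],0.5],[[0,0,0],[0.05,0.02,5.1],0.5]]'
```

```text
time_s: 5.72
tool_pos: [545.0, -32.9, 78.0]
ee_rot: [[0.0, 1.0, 0.0], [1.0, -0.0, -0.0], [-0.0, 0.0, -1.0]]
contact_force: [-1.4, -0.8, -1.7]
finger_gap: 0.722
gripper_force: 30.0
```

```bash
python3 -m handwheel '[[[0,0,0],[-0.05,0,0.08],0.5],[[0,0,0],[-0.05,0,0.15],0.5],[[0,0,0],[-0.05,0,0.2],0.5],[[0,0,0],[-0.05,0,0.2],0.5]]'
```

```text
time_s: 6.05
tool_pos: [544.7, -33.3, 75.7]
ee_rot: [[0.0, 1.0, -0.0], [1.0, -0.0, -0.0], [-0.0, -0.0, -1.0]]
contact_force: [-2.7, -2.4, 2.1]
finger_gap: 0.717
gripper_force: 30.0
```

```bash
python3 -m handwheel '[[[0,0,0],[0,0,0],0.2],[[0,0,0],[0,0,0],-0.2],[[0,0,0],[0,0,0],-0.7],[[0,0,0],[0,0,0],-0.7],[[0,0,0],[0,0,-2],-0.7],[[0,0,0],[0,0,-6],-0.7],[[0,0,0],[0,0,-10],-0.7],[[0,0,0],[0,0,-14],-0.7],[[0,0,0],[0,0,-17],-0.7],[[0,0,0],[0,0,-17],-0.7]]'
python3 - <<'E'
from h import *
s=bot.state();c=bot.calibration('wrist');p,d=bot.snapshot('wrist');print(s['tool_pos'],s['contact_force'])
W=wcloud(d,c);cv2.imwrite('pics/w3.png',p)
print('cup',ring(W,(545,-31.5),60,32,20,5))
E
```

```text
time_s: 6.88
tool_pos: [548.0, -32.9, 252.2]
ee_rot: [[-0.0, 1.0, 0.01], [1.0, 0.0, 0.002], [0.002, 0.01, -1.0]]
contact_force: [0.9, 0.0, -0.3]
finger_gap: 0.853
gripper_force: 0.0
[548.02850978 -32.91667311 252.18111111] [ 0.87822183  0.04736534 -0.27437497]
cup (array([544.9, -31.7]), np.float64(0.09), 1828, 'slopes/z', array([4.0000e-03, 1.5000e-02, 6.0769e+01]), 'mid', array([544.8, -31.8]))
```

```bash
python3 -m handwheel '[[[0,0,0],[27.8,-3.6,-2],-1],[[0,0,0],[27.8,-3.6,-2],-1],[[0,0,0],[27.8,-3.6,-2],-1],[[0,0,0],[27.8,-3.6,-2],-1],[[0,0,0],[27.8,-3.6,-2],-1],[[0,0,0],[27.8,-3.6,-2],-1],[[0,0,0],[27.8,-3.6,-2],-1],[[0,0,0],[27.8,-3.6,-2],-1],[[0,0,0],[27.8,-3.6,-2],-1],[[0,0,0],[27.8,-3.6,-2],-1]]' 50
python3 - <<'E'
from h import *
s=bot.state();c=bot.calibration('wrist');p,d=bot.snapshot('wrist');print(s['tool_pos'],s['ee_rot'])
W=wcloud(d,c);cv2.imwrite('pics/w4.png',p);np.save('w4.npy',W)
print('drift top',ring(W,(511,243.5),163,13,0,5))
w=W.reshape(-1,3);w=w[np.isfinite(w[:,0])]
w=w[(w[:,0]>440)&(w[:,0]<590)&(w[:,1]>120)&(w[:,1]<430)]
t=w[abs(w[:,2]-45.5)<3];print('stand',cv2.minAreaRect(t[:,:2].astype(np.float32)),np.percentile(t,[.5,99.5],axis=0))
for k in range(50,160,15):
    q=w[(abs(w[:,2]-k)<7.5)&(np.hypot(w[:,0]-511,w[:,1]-245)<20)]
    if len(q)>5: print(k,len(q),np.round(q.mean(0),1),np.round(q.min(0),1),np.round(q.max(0),1))
E
```

```text
time_s: 7.77
tool_pos: [508.7, 244.5, 264.6]
ee_rot: [[0.0, 1.0, -0.001], [1.0, -0.0, -0.001], [-0.001, -0.001, -1.0]]
contact_force: [-0.6, -1.1, -0.1]
finger_gap: 0.996
gripper_force: 0.0
[508.72801757 244.45130867 264.64261053] [[ 1.62810717e-05  9.99999708e-01 -7.64318165e-04]
 [ 9.99999372e-01 -1.71372679e-05 -1.12021607e-03]
 [-1.12022884e-03 -7.64299447e-04 -9.99999080e-01]]
drift top (array([512.5, 246.9]), np.float64(0.04), 875, 'slopes/z', array([6.00000e-03, 0.00000e+00, 1.63679e+02]), 'mid', array([512.6, 246.8]))
stand ((514.5003051757812, 275.4753723144531), (250.501708984375, 71.58099365234375), 85.42816162109375) [[473.15634026 153.33458315  43.61932174]
 [556.88795006 399.83635381  47.70194232]]
50 422 [508.8 251.5  45.9] [491.7 231.4  42.6] [530.1 264.5  56.4]
65 43 [512.  254.8  64.8] [502.2 249.   57.6] [523.2 257.   72.2]
80 51 [512.4 255.2  80.4] [502.5 249.8  72.6] [522.9 257.2  86.9]
95 54 [511.9 254.9  95.2] [502.7 250.1  87.6] [522.5 257.1 102.4]
110 39 [512.2 256.  108.1] [503.9 252.1 102.8] [520.9 257.1 114.4]
125 31 [512.5 256.8 129.2] [500.  250.  124.7] [524.3 259.3 132.5]
140 104 [511.8 256.9 139.6] [500.3 250.7 132.7] [524.8 259.4 147.1]
155 179 [512.1 254.5 157.1] [499.7 235.1 147.9] [525.2 259.6 162.5]
```

View pics/w4.png

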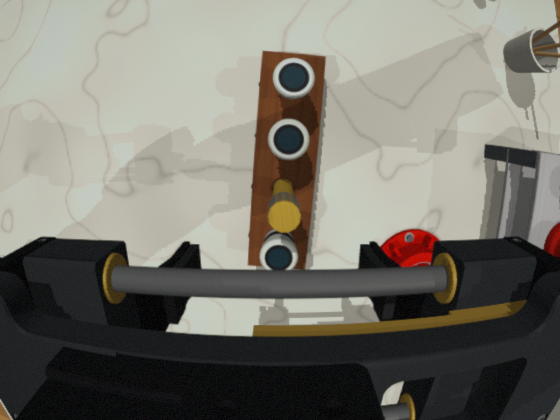

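The wrist view shows the drift's top at (285,216), upright in the second socket from the bottom, with barrels at (278,250), (288,140) and (293,77). I'll descend to the grip.

```bash
python3 -m handwheel '[[[0,0,0],[0.24,0.38,3],-1],[[0,0,0],[0.24,0.38,6],-1],[[0,0,0],[0.24,0.38,9],-1],[[0,0,0],[0.24,0.38,11],-1],[[0,0,0],[0.24,0.38,11.8],-1],[[0,0,0],[0.24,0.38,11.8],-1],[[0,0,0],[0.24,0.38,11.8],-1],[[0,0,0],[0.24,0.38,11.8],-1]]' 50
```

```text
time_s: 8.48
tool_pos: [513.7, 247.3, 149.2]
ee_rot: [[0.001, 1.0, 0.002], [1.0, -0.001, 0.001], [0.001, 0.002, -1.0]]
contact_force: [0.5, 0.3, 1.3]
finger_gap: 0.999
gripper_force: 0.0
```

```bash
python3 -m handwheel '[[[0,0,0],[-0.04,-0.1,0.3],-1],[[0,0,0],[-0.04,-0.1,0.3],0],[[0,0,0],[-0.04,-0.1,0.3],0.3],[[0,0,0],[-0.04,-0.1,0.3],0.6],[[0,0,0],[-0.04,-0.1,0.3],0.9],[[0,0,0],[-0.04,-0.1,0.3],0.9],[[0,0,0],[-0.04,-0.1,0.3],0.9],[[0,0,0],[-0.04,-0.1,0.3],0.9],[[0,0,0],[-0.04,-0.1,0.3],0.9],[[0,0,0],[-0.04,-0.1,0.3],0.9]]' 50
```

```text
time_s: 9.32
tool_pos: [511.6, 246.9, 144.5]
ee_rot: [[0.0, 1.0, -0.0], [1.0, -0.0, -0.0], [-0.0, -0.0, -1.0]]
contact_force: [-0.2, 0.6, -0.1]
finger_gap: 0.404
gripper_force: 0.0
```

```bash
python3 -m handwheel '[[[0,0,0],[0,0,0],1],[[0,0,0],[0,0,0],1],[[0,0,0],[0,0,0],1],[[0,0,0],[0,0,0],1],[[0,0,0],[0,0,0],1]]' 50
```

```text
time_s: 9.73
tool_pos: [511.7, 246.9, 144.5]
ee_rot: [[0.0, 1.0, 0.0], [1.0, -0.0, -0.0], [-0.0, 0.0, -1.0]]
contact_force: [1.1, 0.7, -0.6]
finger_gap: 0.287
gripper_force: 50.0
```

```bash
python3 -m handwheel '[[[0,0,0],[0,0,-2],1],[[0,0,0],[0,0,-5],1],[[0,0,0],[0,0,-9],1],[[0,0,0],[0,0,-13],1],[[0,0,0],[-2,0.3,-14],1],[[0,0,0],[-6,0.8,-14],1],[[0,0,0],[-10,1.3,-14],1],[[0,0,0],[-14,1.8,-14],1],[[0,0,0],[-18,2.3,-13],1],[[0,0,0],[-22,2.8,-11],1],[[0,0,0],[-24.5,3.2,-8],1],[[0,0,0],[-25.3,3.3,-6.5],1],[[0,0,0],[-25.3,3.3,-6.3],1],[[0,0,0],[-25.3,3.3,-6.3],1]]'
python3 - <<'E'
from h import *
s=bot.state();c=bot.calibration('wrist');p,d=bot.snapshot('wrist');print(s['tool_pos'],s['contact_force'])
W=wcloud(d,c);cv2.imwrite('pics/w5.png',p)
w=W.reshape(-1,3);w=w[np.isfinite(w[:,0])];T=s['tool_pos']
for n,W2 in (('wrist',w),):
  for k in range(75,215,15):
    q=W2[(abs(W2[:,2]-k)<7.5)&(np.hypot(W2[:,0]-T[0],W2[:,1]-T[1])<18)]
    if len(q)>5: print(k,len(q),'xmid',np.round((q[:,0].min()+q[:,0].max())/2-T[0],1),'ymax',np.round(np.percentile(q[:,1],98)-T[1],1))
E
```

```text
time_s: 10.9
tool_pos: [543.7, -6.2, 206.6]
ee_rot: [[0.001, 1.0, -0.003], [1.0, -0.001, -0.0], [-0.0, -0.003, -1.0]]
contact_force: [0.2, 1.0, -2.3]
finger_gap: 0.283
gripper_force: 50.0
[543.70043641  -6.23595494 206.574207  ] [ 0.24766712  0.95711508 -2.32636569]
90 76 xmid 0.2 ymax 10.3
105 116 xmid 0.4 ymax 10.1
120 141 xmid 0.4 ymax 10.1
135 175 xmid 0.4 ymax 10.2
150 206 xmid 0.3 ymax 10.2
165 259 xmid 0.3 ymax 10.2
180 190 xmid 0.2 ymax 11.2
195 638 xmid -0.1 ymax 12.4
210 751 xmid 0.1 ymax 12.6
```

View pics/w5.png

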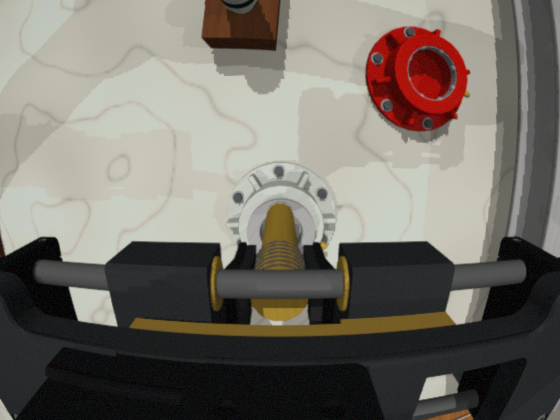

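The view shows the drift hanging straight, with its tip over the +y side of the flange at about (280,205). First tap.

```bash
python3 -m handwheel '[[[0,0,0],[0,0.1,0.5],1],[[0,0,0],[0,0.1,1],1],[[0,0,0],[0,0.1,1.2],1],[[0,0,0],[0,0.1,1.3],1],[[0,0,0],[0,0.1,1.35],1],[[0,0,0],[0,0.1,1.4],1],[[0,0,0],[0,0.1,1.45],1],[[0,0,0],[0,0.1,1.5],1]]'
python3 -m handwheel '[[[0,0,0],[0,0,0.03],1],[[0,0,0],[0,0,0.06],1],[[0,0,0],[0,0,0.09],1]]'
```

```text
time_s: 11.62
tool_pos: [545.7, -6.0, 192.7]
ee_rot: [[0.0, 1.0, 0.0], [1.0, -0.0, 0.0], [0.0, 0.0, -1.0]]
contact_force: [0.3, 0.2, -2.1]
finger_gap: 0.289
gripper_force: 50.0
time_s: 11.87
tool_pos: [545.7, -6.1, 191.8]
ee_rot: [[0.0, 1.0, 0.0], [1.0, -0.0, 0.0], [0.0, 0.0, -1.0]]
contact_force: [-0.9, 0.9, -0.7]
finger_gap: 0.289
gripper_force: 50.0
```

```bash
python3 -m handwheel '[[[0,0,0],[0,0,0.03],1],[[0,0,0],[0,0,0.06],1],[[0,0,0],[0,0,0.09],1]]'
python3 -m handwheel '[[[0,0,0],[0,0,0.03],1],[[0,0,0],[0,0,0.06],1],[[0,0,0],[0,0,0.09],1]]'
```

```text
time_s: 12.12
tool_pos: [545.7, -6.0, 191.0]
ee_rot: [[-0.0, 1.0, 0.0], [1.0, 0.0, 0.0], [0.0, 0.0, -1.0]]
contact_force: [-0.9, 0.2, 1.2]
finger_gap: 0.289
gripper_force: 50.0
time_s: 12.37
tool_pos: [545.8, -5.9, 190.2]
ee_rot: [[-0.0, 1.0, 0.001], [1.0, 0.0, 0.0], [0.0, 0.001, -1.0]]
contact_force: [-1.2, 1.2, 5.3]
finger_gap: 0.286
gripper_force: 50.0
```

```bash
python3 -m handwheel '[[[0,0,0],[0,0,0.03],1],[[0,0,0],[0,0,0.06],1],[[0,0,0],[0,0,0.09],1]]'
python3 -m handwheel '[[[0,0,0],[0,0,0.03],1],[[0,0,0],[0,0,0.06],1]]'
```

```text
time_s: 12.62
tool_pos: [545.9, -5.8, 189.4]
ee_rot: [[-0.0, 1.0, 0.001], [1.0, 0.0, 0.0], [0.0, 0.001, -1.0]]
contact_force: [-0.8, 1.6, 6.6]
finger_gap: 0.289
gripper_force: 50.0
time_s: 12.78
tool_pos: [546.0, -5.8, 188.9]
ee_rot: [[-0.0, 1.0, 0.001], [1.0, 0.0, 0.001], [0.001, 0.001, -1.0]]
contact_force: [-1.7, 1.5, 6.1]
finger_gap: 0.286
gripper_force: 50.0
```

```bash
cat > meas.py <<'E'
from h import *
s=bot.state();T=s['tool_pos'];print(s['time_s'],np.round(T,1),np.round(s['contact_force'],1))
for n in('wrist','top','side'):
    c=bot.calibration(n);p,d=bot.snapshot(n);W=(wcloud(d,c) if n=='wrist' else cloud(n,d,c)).reshape(-1,3)
    W=W[np.isfinite(W[:,0])]
    o=dict(wrist=(544.9,-31.5),top=(543.5,-31.1),side=(546.6,-33.2))[n];zo=dict(wrist=.6,top=.2,side=-.3)[n]
    x,y=W[:,0]-o[0],W[:,1]-o[1];r=np.hypot(x,y)
    dr=np.hypot(W[:,0]-T[0],W[:,1]-T[1])
    m=(r>22)&(r<30)&(W[:,2]>46)&(W[:,2]<66)&(dr>14)
    if m.sum()<20: print(n,'few');continue
    A=np.c_[x,y,np.ones(len(x))];k=m
    for _ in range(3):
        pl=np.linalg.lstsq(A[k],W[k,2],rcond=None)[0];k=m&(abs(W[:,2]-A@pl)<2.5)
    q=W[k];cy=[np.sum(y[k]>10),np.sum(y[k]<-10),np.sum(x[k]>10),np.sum(x[k]<-10)]
    print(n,'slope x,y',np.round(pl[:2],3),'top z',round(pl[2]-zo,1),'nose depth',round(46-(pl[2]-zo-24),1),'n',cy)
E
python3 -m handwheel '[[[0,0,0],[0,0,-0.5],1],[[0,0,0],[0,0,-1.5],1],[[0,0,0],[-2.6,-0.1,-2],1],[[0,0,0],[-5.2,-0.1,-1.6],1],[[0,0,0],[-5.2,-0.1,-1],1],[[0,0,0],[-5.2,-0.1,-0.6],1],[[0,0,0],[-5.2,-0.1,-0.6],1]]'; python3 meas.py
```

```text
time_s: 13.37
tool_pos: [544.1, -57.8, 193.7]
ee_rot: [[0.0, 1.0, -0.001], [1.0, -0.0, -0.0], [-0.0, -0.001, -1.0]]
contact_force: [-0.4, -0.2, -2.8]
finger_gap: 0.283
gripper_force: 50.0
13.3667 [544.1 -57.8 193.7] [-0.4 -0.2 -2.8]
wrist slope x,y [ 0.002 -0.053] top z 59.0 nose depth 11.0 n [np.int64(675), np.int64(355), np.int64(633), np.int64(609)]
top slope x,y [-0.007 -0.06 ] top z 59.3 nose depth 10.7 n [np.int64(85), np.int64(0), np.int64(36), np.int64(31)]
side slope x,y [ 0.003 -0.066] top z 58.4 nose depth 11.6 n [np.int64(28), np.int64(20), np.int64(22), np.int64(29)]
```

```bash
python3 -m handwheel '[[[0,0,0],[0,0.1,0.08],1],[[0,0,0],[0,0.1,0.14],1],[[0,0,0],[0,0.1,0.18],1],[[0,0,0],[0,0.1,0.22],1],[[0,0,0],[0,0.1,0.26],1],[[0,0,0],[0,0.1,0.3],1],[[0,0,0],[0,0.1,0.33],1],[[0,0,0],[0,0.1,0.36],1],[[0,0,0],[0,0.1,0.39],1],[[0,0,0],[0,0.1,0.42],1],[[0,0,0],[0,0.1,0.45],1],[[0,0,0],[0,0.1,0.48],1],[[0,0,0],[0,0.1,0.51],1]]'; python3 meas.py
```

```text
time_s: 14.6
tool_pos: [545.8, -58.4, 189.6]
ee_rot: [[0.0, 1.0, 0.001], [1.0, -0.0, -0.0], [-0.0, 0.001, -1.0]]
contact_force: [-2.5, -1.4, 6.5]
finger_gap: 0.285
gripper_force: 50.0
14.6 [545.8 -58.4 189.6] [-2.5 -1.4  6.5]
wrist slope x,y [0.004 0.004] top z 58.3 nose depth 11.7 n [np.int64(699), np.int64(358), np.int64(631), np.int64(636)]
top slope x,y [0.014 0.028] top z 58.3 nose depth 11.7 n [np.int64(87), np.int64(0), np.int64(36), np.int64(30)]
side slope x,y [0.016 0.005] top z 58.0 nose depth 12.0 n [np.int64(29), np.int64(21), np.int64(14), np.int64(39)]
```

```bash
python3 -m handwheel '[[[0,0,0],[0,0,0.03],1],[[0,0,0],[0,0,0.06],1],[[0,0,0],[0,0,0.09],1],[[0,0,0],[0,0,0.12],1],[[0,0,0],[0,0,0.15],1]]'; python3 meas.py
```

```text
time_s: 15.17
tool_pos: [546.0, -58.5, 188.3]
ee_rot: [[0.0, 1.0, 0.001], [1.0, -0.0, -0.0], [-0.0, 0.001, -1.0]]
contact_force: [-1.3, -2.2, 7.9]
finger_gap: 0.288
gripper_force: 50.0
15.1667 [546.  -58.5 188.3] [-1.3 -2.2  7.9]
wrist slope x,y [0.003 0.034] top z 57.8 nose depth 12.2 n [np.int64(704), np.int64(359), np.int64(629), np.int64(641)]
top slope x,y [0.009 0.05 ] top z 57.6 nose depth 12.4 n [np.int64(90), np.int64(0), np.int64(34), np.int64(34)]
side slope x,y [0.004 0.014] top z 57.1 nose depth 12.9 n [np.int64(29), np.int64(18), np.int64(15), np.int64(41)]
```

```bash
python3 -m handwheel '[[[0,0,0],[0,0,-0.6],1],[[0,0,0],[2.6,-0.1,-1],1],[[0,0,0],[5.2,-0.1,-0.8],1],[[0,0,0],[5.2,-0.1,-0.4],1],[[0,0,0],[5.2,-0.1,-0.3],1],[[0,0,0],[5.2,-0.1,-0.22],1],[[0,0,0],[5.2,-0.1,-0.18],1],[[0,0,0],[5.2,-0.1,-0.14],1],[[0,0,0],[5.2,-0.1,-0.1],1],[[0,0,0],[5.2,-0.1,-0.06],1],[[0,0,0],[5.2,-0.1,-0.03],1],[[0,0,0],[5.2,-0.1,0],1],[[0,0,0],[5.2,-0.1,0.03],1],[[0,0,0],[5.2,-0.1,0.06],1],[[0,0,0],[5.2,-0.1,0.09],1],[[0,0,0],[5.2,-0.1,0.11],1]]'; python3 meas.py
```

```text
time_s: 16.65
tool_pos: [545.0, -5.9, 187.6]
ee_rot: [[0.001, 1.0, 0.001], [1.0, -0.001, 0.001], [0.001, 0.001, -1.0]]
contact_force: [-2.2, 5.0, 8.1]
finger_gap: 0.289
gripper_force: 50.0
16.65 [545.   -5.9 187.6] [-2.2  5.   8.1]
wrist slope x,y [ 0.001 -0.024] top z 56.8 nose depth 13.2 n [np.int64(335), np.int64(16), np.int64(340), np.int64(330)]
top few
side slope x,y [ 0.005 -0.018] top z 56.3 nose depth 13.7 n [np.int64(23), np.int64(43), np.int64(39), np.int64(43)]
```

```bash
python3 -m handwheel '[[[0,0,0],[0,0,0.03],1],[[0,0,0],[0,0,0.06],1],[[0,0,0],[0,0,0.09],1],[[0,0,0],[0,0,-0.6],1],[[0,0,0],[-2.6,0,-1],1],[[0,0,0],[-5.2,0,-0.8],1],[[0,0,0],[-5.2,0,-0.4],1],[[0,0,0],[-5.2,0,-0.2],1],[[0,0,0],[-5.2,0,-0.14],1],[[0,0,0],[-5.2,0,-0.1],1],[[0,0,0],[-5.2,0,-0.06],1],[[0,0,0],[-5.2,0,-0.03],1],[[0,0,0],[-5.2,0,0],1],[[0,0,0],[-5.2,0,0.03],1],[[0,0,0],[-5.2,0,0.06],1],[[0,0,0],[-5.2,0,0.09],1],[[0,0,0],[-5.2,0,0.12],1],[[0,0,0],[-5.2,0,0.15],1]]'; python3 meas.py
```

```text
time_s: 18.3
tool_pos: [545.0, -58.5, 186.0]
ee_rot: [[-0.0, 1.0, 0.001], [1.0, 0.0, -0.001], [-0.001, 0.001, -1.0]]
contact_force: [-2.3, -4.8, 7.5]
finger_gap: 0.289
gripper_force: 50.0
18.3 [545.  -58.5 186. ] [-2.3 -4.8  7.5]
wrist slope x,y [0.005 0.031] top z 55.4 nose depth 14.6 n [np.int64(701), np.int64(357), np.int64(641), np.int64(629)]
top slope x,y [0.008 0.016] top z 55.6 nose depth 14.4 n [np.int64(87), np.int64(0), np.int64(36), np.int64(29)]
side slope x,y [0.011 0.071] top z 54.2 nose depth 15.8 n [np.int64(28), np.int64(15), np.int64(15), np.int64(34)]
```

```bash
python3 -m handwheel '[[[0,0,0],[0,0,-0.6],1],[[0,0,0],[2.6,0,-1],1],[[0,0,0],[5.2,0,-0.8],1],[[0,0,0],[5.2,0,-0.4],1],[[0,0,0],[5.2,0,-0.22],1],[[0,0,0],[5.2,0,-0.16],1],[[0,0,0],[5.2,0,-0.12],1],[[0,0,0],[5.2,0,-0.09],1],[[0,0,0],[5.2,0,-0.06],1],[[0,0,0],[5.2,0,-0.03],1],[[0,0,0],[5.2,0,0],1],[[0,0,0],[5.2,0,0.03],1],[[0,0,0],[5.2,0,0.06],1],[[0,0,0],[5.2,0,0.09],1],[[0,0,0],[5.2,0,0.12],1],[[0,0,0],[5.2,0,0.14],1]]'; python3 meas.py
```

```text
time_s: 19.78
tool_pos: [545.0, -5.7, 184.8]
ee_rot: [[0.001, 1.0, 0.001], [1.0, -0.001, 0.002], [0.002, 0.001, -1.0]]
contact_force: [-1.0, 4.7, 8.8]
finger_gap: 0.285
gripper_force: 50.0
19.7833 [545.   -5.7 184.8] [-1.   4.7  8.8]
wrist slope x,y [ 0.011 -0.028] top z 54.0 nose depth 16.0 n [np.int64(333), np.int64(12), np.int64(330), np.int64(326)]
top few
side slope x,y [-0.003 -0.002] top z 53.4 nose depth 16.6 n [np.int64(21), np.int64(35), np.int64(40), np.int64(33)]
```

```bash
python3 -m handwheel '[[[0,0,0],[0,0,-0.6],1],[[0,0,0],[-2.6,0,-1],1],[[0,0,0],[-5.2,0,-0.8],1],[[0,0,0],[-5.2,0,-0.4],1],[[0,0,0],[-5.2,0,-0.22],1],[[0,0,0],[-5.2,0,-0.16],1],[[0,0,0],[-5.2,0,-0.12],1],[[0,0,0],[-5.2,0,-0.09],1],[[0,0,0],[-5.2,0,-0.06],1],[[0,0,0],[-5.2,0,-0.03],1],[[0,0,0],[-5.2,0,0],1],[[0,0,0],[-5.2,0,0.03],1],[[0,0,0],[-5.2,0,0.06],1],[[0,0,0],[-5.2,0,0.09],1],[[0,0,0],[-5.2,0,0.12],1],[[0,0,0],[-5.2,0,0.14],1]]'; python3 meas.py
```

```text
time_s: 21.27
tool_pos: [545.1, -58.5, 183.5]
ee_rot: [[-0.0, 1.0, 0.001], [1.0, 0.0, -0.001], [-0.001, 0.001, -1.0]]
contact_force: [-2.9, -4.4, 12.0]
finger_gap: 0.29
gripper_force: 50.0
21.2667 [545.1 -58.5 183.5] [-2.9 -4.4 12. ]
wrist slope x,y [0.006 0.033] top z 53.0 nose depth 17.0 n [np.int64(702), np.int64(361), np.int64(641), np.int64(641)]
top slope x,y [0.004 0.064] top z 52.6 nose depth 17.4 n [np.int64(88), np.int64(0), np.int64(38), np.int64(31)]
side slope x,y [0.009 0.029] top z 52.4 nose depth 17.6 n [np.int64(30), np.int64(18), np.int64(15), np.int64(36)]
```

Now the +y side, down to hard home.

```bash
python3 -m handwheel '[[[0,0,0],[0,0,-0.6],1],[[0,0,0],[2.6,0,-1],1],[[0,0,0],[5.2,0,-0.8],1],[[0,0,0],[5.2,0,-0.4],1],[[0,0,0],[5.2,0,-0.22],1],[[0,0,0],[5.2,0,-0.16],1],[[0,0,0],[5.2,0,-0.12],1],[[0,0,0],[5.2,0,-0.09],1],[[0,0,0],[5.2,0,-0.06],1],[[0,0,0],[5.2,0,-0.03],1],[[0,0,0],[5.2,0,0],1],[[0,0,0],[5.2,0,0.03],1],[[0,0,0],[5.2,0,0.05],1],[[0,0,0],[5.2,0,0.05],1]]'; python3 meas.py
```

```text
time_s: 22.58
tool_pos: [545.2, -5.9, 183.4]
ee_rot: [[0.001, 1.0, 0.001], [1.0, -0.001, 0.002], [0.002, 0.001, -1.0]]
contact_force: [-4.4, 4.0, 12.9]
finger_gap: 0.289
gripper_force: 50.0
22.5833 [545.2  -5.9 183.4] [-4.4  4.  12.9]
wrist slope x,y [ 0.003 -0.004] top z 52.2 nose depth 17.8 n [np.int64(330), np.int64(18), np.int64(341), np.int64(324)]
top few
side slope x,y [ 0.007 -0.001] top z 51.9 nose depth 18.1 n [np.int64(20), np.int64(40), np.int64(36), np.int64(36)]
```

```bash
python3 -m handwheel '[[[0,0,0],[0,0,0.03],1],[[0,0,0],[0,0,0.06],1],[[0,0,0],[0,0,0.08],1],[[0,0,0],[0,0,0.08],1]]'; python3 -m handwheel '[[[0,0,0],[0,0,-0.6],1],[[0,0,0],[-2.6,0,-1],1],[[0,0,0],[-5.2,0,-0.8],1],[[0,0,0],[-5.2,0,-0.3],1],[[0,0,0],[-5.2,0,-0.16],1],[[0,0,0],[-5.2,0,-0.1],1],[[0,0,0],[-5.2,0,-0.05],1],[[0,0,0],[-5.2,0,0],1],[[0,0,0],[-5.2,0,0.02],1],[[0,0,0],[-5.2,0,0.02],1]]'; python3 meas.py
```

```text
time_s: 23.07
tool_pos: [545.5, -6.1, 183.3]
ee_rot: [[0.001, 1.0, 0.002], [1.0, -0.001, 0.002], [0.002, 0.002, -1.0]]
contact_force: [-5.6, 4.6, 19.2]
finger_gap: 0.288
gripper_force: 50.0
time_s: 23.9
tool_pos: [545.1, -61.0, 183.2]
ee_rot: [[0.002, 1.0, 0.002], [1.0, -0.002, -0.003], [-0.003, 0.002, -1.0]]
contact_force: [-6.5, -5.0, 22.5]
finger_gap: 0.285
gripper_force: 50.0
23.9 [545.1 -61.  183.2] [-6.5 -5.  22.5]
wrist slope x,y [0.001 0.004] top z 52.1 nose depth 17.9 n [np.int64(696), np.int64(373), np.int64(640), np.int64(649)]
top slope x,y [-0.009  0.018] top z 51.5 nose depth 18.5 n [np.int64(84), np.int64(0), np.int64(44), np.int64(35)]
side slope x,y [-0.007 -0.005] top z 52.4 nose depth 17.6 n [np.int64(28), np.int64(18), np.int64(11), np.int64(39)]
```

The cup is home: about 18 mm deep, square, with force rising sharply on both sides. I'm taking the drift back.

```bash
python3 -m handwheel '[[[0,0,0],[0,0,-2],1],[[0,0,0],[0,0,-6],1],[[0,0,0],[0,0,-10],1],[[0,0,0],[3,-0.3,-11],1],[[0,0,0],[7,-0.7,-11],1],[[0,0,0],[11,-1.1,-11],1],[[0,0,0],[15,-1.6,-11],1],[[0,0,0],[19,-2,-11],1],[[0,0,0],[23,-2.5,-11],1],[[0,0,0],[27,-2.9,-11],1],[[0,0,0],[30,-3.2,-11],1],[[0,0,0],[30.8,-3.3,-11],1],[[0,0,0],[30.8,-3.3,-8],1],[[0,0,0],[30.8,-3.3,-4],1],[[0,0,0],[30.8,-3.3,-1.5],1],[[0,0,0],[30.8,-3.3,-1],1],[[0,0,0],[30.8,-3.3,-1],1],[[0,0,0],[30.8,-3.3,-1],1]]'
python3 - <<'E'
from h import *
s=bot.state();c=bot.calibration('wrist');p,d=bot.snapshot('wrist');T=s['tool_pos'];print(T,s['ee_rot'].round(4).tolist() if hasattr(s['ee_rot'],'round') else s['ee_rot'])
w=wcloud(d,c).reshape(-1,3);w=w[np.isfinite(w[:,0])]
for k in range(75,200,15):
    q=w[(abs(w[:,2]-k)<7.5)&(np.hypot(w[:,0]-T[0],w[:,1]-T[1])<18)]
    if len(q)>5: print(k,len(q),'xmid',np.round((q[:,0].min()+q[:,0].max())/2-T[0],1),'ymax',np.round(np.percentile(q[:,1],98)-T[1],1))
W=w[(w[:,0]>440)&(w[:,0]<590)&(w[:,1]>120)&(w[:,1]<430)];t=W[abs(W[:,2]-45.5)<3]
print(cv2.minAreaRect(t[:,:2].astype(np.float32)))
E
```

```text
time_s: 25.55
tool_pos: [512.3, 249.7, 192.0]
ee_rot: [[0.001, 1.0, 0.001], [1.0, -0.001, -0.0], [-0.0, 0.001, -1.0]]
contact_force: [0.5, -0.2, -0.9]
finger_gap: 0.288
gripper_force: 50.0
[512.30557462 249.66891166 192.01982546] [[0.0009, 1.0, 0.0009], [1.0, -0.0009, -0.0], [-0.0, 0.0009, -1.0]]
75 69 xmid 0.9 ymax 9.6
90 117 xmid 0.6 ymax 9.6
105 139 xmid 0.6 ymax 9.6
120 168 xmid 0.5 ymax 9.7
135 205 xmid 0.5 ymax 9.9
150 251 xmid 0.4 ymax 10.0
165 178 xmid -0.3 ymax 10.0
180 634 xmid 0.0 ymax 12.4
195 724 xmid 0.1 ymax 12.6
((516.29052734375, 301.1719970703125), (198.5692138671875, 71.74948120117188), 85.47061157226562)
```

```bash
python3 -m handwheel '[[[0,0,0],[-0.2,-0.05,0.5],1],[[0,0,0],[-0.2,-0.05,1],1],[[0,0,0],[-0.2,-0.05,1.5],1],[[0,0,0],[-0.2,-0.05,2],1],[[0,0,0],[-0.2,-0.05,2.4],1],[[0,0,0],[-0.2,-0.05,2.8],1],[[0,0,0],[-0.2,-0.05,3.1],1],[[0,0,0],[-0.2,-0.05,3.1],1]]'
```

```text
time_s: 26.27
tool_pos: [510.9, 247.8, 159.1]
ee_rot: [[0.0, 1.0, -0.001], [1.0, -0.0, -0.001], [-0.001, -0.001, -1.0]]
contact_force: [-0.3, -0.1, -3.3]
finger_gap: 0.291
gripper_force: 50.0
```

```bash
python3 -m handwheel '[[[0,0,0],[-0.03,0.07,0.2],1],[[0,0,0],[-0.03,0.07,0.5],1],[[0,0,0],[-0.03,0.07,0.8],1],[[0,0,0],[-0.03,0.07,1.1],1],[[0,0,0],[-0.03,0.07,1.3],1],[[0,0,0],[-0.03,0.07,1.3],1]]'
```

```text
time_s: 26.77
tool_pos: [511.5, 247.5, 146.3]
ee_rot: [[-0.0, 1.0, -0.001], [1.0, 0.0, -0.001], [-0.001, -0.001, -1.0]]
contact_force: [0.6, 0.1, -3.0]
finger_gap: 0.292
gripper_force: 50.0
```

Free entry, with the tip about 1.5 mm above the floor. I'll ease down, release, rise and check.

```bash
python3 -m handwheel '[[[0,0,0],[0,0,0.08],1],[[0,0,0],[0,0,0.14],1],[[0,0,0],[0,0,0.14],0.6],[[0,0,0],[0,0,0.14],0.2],[[0,0,0],[0,0,0.14],-0.4],[[0,0,0],[0,0,0.14],-1],[[0,0,0],[0,0,0.14],-1],[[0,0,0],[0,0,0.14],-1],[[0,0,0],[0,0,-2],-1],[[0,0,0],[0,0,-5],-1],[[0,0,0],[0,0,-9],-1],[[0,0,0],[0,0,-13],-1],[[0,0,0],[0,0,-13],-1],[[0,0,0],[0,0,-13],-1],[[0,0,0],[0,0,-13],-1]]'
python3 - <<'E'
from h import *
s=bot.state();c=bot.calibration('wrist');p,d=bot.snapshot('wrist');print(s['tool_pos'],s['contact_force'])
print('drift',ring(wcloud(d,c),(512.5,247),163.5,13,0,6))
p,d=bot.snapshot('top');W=cloud('top',d);print('cup top',ring(W,(543.5,-31),52,32,20,3));print('drift top',ring(W,(511,246),163,13,0,6))
p,d=bot.snapshot('side');W=cloud('side',d);print('cup side',ring(W,(546.6,-33),52,32,20,3))
E
```

```text
time_s: 28.02
tool_pos: [511.6, 247.6, 276.6]
ee_rot: [[-0.0, 1.0, -0.0], [1.0, 0.0, 0.0], [0.0, -0.0, -1.0]]
contact_force: [-0.8, 1.0, -1.2]
finger_gap: 0.992
gripper_force: 0.0
[511.62650163 247.64550154 276.58866481] [-0.7934509   0.97292959 -1.20706407]
drift (array([512.4, 247.3]), np.float64(0.04), 793, 'slopes/z', array([ 2.00000e-03, -1.00000e-03,  1.63731e+02]), 'mid', array([512.4, 247.3]))
cup top (array([543.5, -31.8]), np.float64(1.82), 392, 'slopes/z', array([4.000e-03, 6.000e-03, 5.238e+01]), 'mid', array([544.2, -31. ]))
drift top (array([511.2, 246.6]), np.float64(0.04), 144, 'slopes/z', array([3.00000e-02, 2.40000e-02, 1.63576e+02]), 'mid', array([511.3, 246.2]))
cup side (array([547.4, -33.7]), np.float64(1.97), 200, 'slopes/z', array([-3.0000e-03, -1.0000e-03,  5.1782e+01]), 'mid', array([547.1, -32.8]))
```

The drift is seated (top at 163) and upright. The cup's flange top is at about 52 and flat.

```bash
python3 -c "
from station import bot
print(bot.job_done())"
```

```text
the job is handed in; nothing more can be done
None
```

I handed the job in at about 28 s: the cup measures fully home and square, the drift stands upright in its own socket, and the barrels, spacer and lens cell were not touched; no verdict came back.

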